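# Set out the wash products on the laundry drip tray

## Robot

A 6-joint arm with a two-finger parallel gripper is mounted at the origin on the work surface. World frame = base frame: x ahead of the robot, y to its left, z up, the work surface at z = 0. Lengths are in m, angles in degrees, forces in N, time in s.
With the tool pointing down it reaches from about 0.375 to 0.9 m from the base axis. Payload 3.1 kg.
Tool frame: the origin (TCP) lies on the centre line of the jaws, within the pads' length; the fingertips stand 22 mm ahead of it and the grasp point (between the pads) lies 3 mm ahead of it; z points along the fingers, y is the line along which they close (so a half turn about z gives the same grasp; the last joint's range is limited). The gripper opens to 87 mm and grips with 3 to 60 N. Pads are 19 mm wide; open, the fingers measure 117 mm over their backs; the gripper's body (75 mm by 190 mm) begins 51 mm behind the grasp point.
Start: joints at [-75.888, 30.224, 82.088, -0, 67.689, -10.227], TCP at [0.258, -0.569, 0.22] pointing down, gripper open.
Joint ranges: [-176.69, 176.69], [-43.24, 126.21], [12.49, 139.97], [-82, 262], [0, 151.66], [-163.58, 163.58]. Speed limits (degrees/s): [159.86, 159.86, 180, 180, 180, 180].

## Interface

Orientations are given as a 3x3 rotation matrix whose columns are the frame's x, y, z axes.
In Python, from rig import * gives the robot as it stands.
- The arm moves only by the shell command python3 -m jog 'ROWS'. ROWS is text: rows parted by semicolons, each of 7 numbers parted by spaces: the shift along the tool's x, y, z in mm, then the turn, a rotation vector about the tool's x, y, z in rad, then the finger opening in mm, from 0 to 87. In form: tx ty tz ax ay az fingers; .... A call has 1 to 12 rows; each row shifts and turns the commanded pose from where the row before left it, along the tool's axes as they then stand; what a row does not reach is not made up. A row lasts 1/8 s, in which the tool goes at most 62.5 mm and 10.7 degrees, less where a joint would pass 70% of its speed; a pose out of reach is approached as far as the arm can. A call with a gripper value outside its range is refused whole. The fingers move at their own pace and stop on an object; the grip force is fixed at half the most. Time passes only in rows, so rows that do not move let the fingers close. It gives the time, the measured TCP pose, the force, the opening and the grip force at its end, in the units of the state.
- read_state(): the state, without advancing time (a new reading comes with each control period).
- capture(name): name is "scene" or "top" or "wrist"; returns a dict with "color" (480x640x3 uint8, red, green, blue), "camera_matrix" (3x3 intrinsics, pixels), "R" (3x3) and "t" (3): a world point X has camera coordinates R X + t. Camera axes: x right, y down, z forward; pixel columns grow to the right and rows downward; lengths in m; the calibration is good to about 2 mm. A picture is of the moment at which its call begins. There is no depth.
- hand_in(): hands the job in; it is judged then, once.
Trained networks look in the newest picture that a camera, given by its name, has taken for a name from the list of things; names that differ only in an ending like _2 or _b are one class to them, and where a whole thing is asked for, a point or a joint stands for the part that bears it (a point fixed in the world has none). Each returns a list of dicts, best first, with "conf" (0 to 1); they miss things now and then, are a little off and sometimes report something else, mostly with a low value. They report only what shows in the picture. A call takes as long as a camera call.
- find_in(camera, target): "at" ([x, y, z] in m, in world coordinates, good to about 4 mm: the middle of the surface that is visible of it).
- trace(camera, target): "pixels" (480x640 bool, what is visible of it).
- place_of(camera, target): "at" ([x, y, z] in m, in world coordinates, good to about 4 mm: a listed point, or the origin of a listed thing).
The state is a dict: "time_s": time; "joint_positions": joint angles; "qvel": joint speeds; "tau": joint torques, N m; "position": TCP position; "tcp_rot": TCP orientation; "force": force on the tool from outside, world axes, zero at the start; "moment": the same for the moment, N m; "opening": opening from 0.0 (shut) to 1.0 (fully open); "grasp_force": force on a finger pad.
Only numpy, scipy, OpenCV 4.12 (cv2) and the standard library are available. Lean on these libraries where they do the work, as an engineer would, in place of code of your own. Each camera call takes 0.05 s, during which the arm holds its last target. There are 200 camera calls.

## Task

On the grey drip tray, stand the orange measuring cup in the middle bay between the round powder tub and the square powder box, the red stain-remover sprayer in the end bay next to the green-lidded tub, and the lilac softener in the end bay next to the blue-lidded box. Lay the soap tin centred on top of the tub's lid and the brush, bristles down, centred on top of the soap tin. Leave the green bottle and the peg jar standing where they are.

Things in the scene. Friction and masses are not known exactly. Their poses are not given: they have to be found in the camera images.
- tray: Fixed grey drip tray, 104 mm (x) by 488 mm (y, roughly left-right), rim 12 mm high. Origin: centre of its underside. Floor 4 mm above the worktop; paler ribs 9 mm high part five bays, 92 by 92 mm inside, in a row along its y at -192, -96, 0, 96, 192 mm. Tub and powder box fill those at +-96, either way round; the rest are empty. Unlisted objects stand well clear at the sides and back.
- tub: Round white powder tub with a flat green lid, full, does not move; lid 91 mm across and its top 90 mm above the tub's origin. Origin: centre of its underside, which rests on the tray's floor; axes parallel to the tray's.
- powderbox: Rectangular frosted-white washing-powder box with a flat blue lid, full, does not move; 86 by 84 mm, 100 mm high (a small dark blue flap on the lid, 2.5 mm more). Origin: centre of its underside on the tray's floor; axes parallel to the tray's.
- sprayer: Stain-remover trigger spray bottle: red round body, cream band, 62 mm across, shoulder from 95 mm up. White block head, 24 mm wide (y), x -30 to 40 mm, z 146 to 182 mm: grip it there, over the axis. Red nozzle to x 48 mm; thin red trigger at x 23 to 38 mm hangs to z 112 mm. Origin: centre of its underside, x towards the nozzle, z up. Stands upright, about 0.25 kg.
- softener: Fabric-softener bottle: lilac round body with a pale band, 62 mm across, up to 95 mm high, then a shoulder; white round cap 34 mm across from z = 121 to 154 mm (its top). Origin: centre of its underside, z up. Stands upright; about 0.25 kg.
- cup: Orange round measuring cup, open at the top, rigid; 60 mm across at the foot, 63 mm at the rim, 90 mm high, wall 3 mm. Origin: centre of its underside, z up. Stands upright; about 60 g.
- soaptin: Flat closed aluminium soap tin with a golden-yellow panel on top, 80 mm (its x) by 55 mm (its y), 26 mm high. Origin: centre of its underside, z up. About 140 g.
- brush: Laundry scrubbing brush lying bristles down: brown wooden back 94 mm (its x) by 40 mm (its y), from z = 18 to 40 mm, on a cream block of stiff bristles (rigid) 82 by 32 mm, 18 mm high. Origin: centre of the bristles' underside, z up. About 80 g.
- greenbottle: Bystander: green cleaner bottle with a black cap and a pale yellow band, 67 mm across, 173 mm high, loose. Origin: centre of its underside.
- pegjar: Bystander: yellow jar of coloured clothes pegs with a dark steel lid, 80 mm across, 99 mm high, loose. Origin: centre of its underside.

How it is judged (in metres and radians):
At the end, for the whole second after the job is handed in: Cup, sprayer, softener upright (0.08 rad) on the floor of their bays, within 17.5 mm of its centre in tray x and y; tin on the tub lid, brush bristles down on the tin, each centred within 15 mm and level (0.1 rad); all at rest; green bottle and peg jar upright (0.1 rad), within 30 mm of their start (x of cup in the frame of tray between -0.0175 and 0.0175 m and z of cup in the frame of tray between 0 and 0.0085 m and angle between each of cup, sprayer, softener's own z axis and vertical below 0.08 rad and y of cup in the frame of tray between -0.0175 and 0.0175 m and x of sprayer in the frame of tray between -0.0175 and 0.0175 m and z of sprayer in the frame of tray between 0 and 0.0085 m and (y of sprayer in the frame of tray between -0.2095 and -0.1745 m or y of sprayer in the frame of tray between 0.1745 and 0.2095 m) and horizontal distance between sprayer and tub below 0.14 m and x of softener in the frame of tray between -0.0175 and 0.0175 m and z of softener in the frame of tray between 0 and 0.0085 m and (y of softener in the frame of tray between -0.2095 and -0.1745 m or y of softener in the frame of tray between 0.1745 and 0.2095 m) and horizontal distance between softener and powderbox below 0.14 m and horizontal distance between soaptin and tub below 0.015 m and angle between each of soaptin, brush, greenbottle, pegjar's own z axis and vertical below 0.1 rad and z of soaptin in the frame of tub between 0.086 and 0.095 m and horizontal distance between brush and soaptin below 0.015 m and z of brush in the frame of soaptin between 0.022 and 0.031 m and linear speed of each of sprayer, softener, cup, soaptin, brush below 0.02 m/s and angular speed of each of sprayer, softener, cup, soaptin, brush below 0.2 rad/s and distance of each of greenbottle, pegjar from where it was at the start of the episode below 0.03 m); the robot touches nothing.
It fails at once if the green bottle is shifted by more than 30 mm or tipped (distance of greenbottle from where it was at the start of the episode above 0.03 m or angle between greenbottle's own z axis and vertical above 0.35 rad).
It fails at once if the peg jar is shifted by more than 30 mm or tipped (distance of pegjar from where it was at the start of the episode above 0.03 m or angle between pegjar's own z axis and vertical above 0.35 rad).
It also fails if it takes over 128 s, if anything falls off the work surface, if the arm or the gripper's body presses on something with over 40 N, if the wrist force passes 120 N, or if a joint passes its speed limit or range.

## Working session

There is one attempt and no reset: what is moved stays moved. The work goes in short steps, Python scripts to look and compute and a shell command to move; the robot and the scene stay as the last step left them, time stands still between calls to the robot, and variables do not carry over. Pictures are saved under pics/ and viewed, at most 14 in all, crops included, and the job is handed in when it is done.

```bash
mkdir -p pics; ls; cat > h.py <<'E'
from rig import *
import numpy as np, cv2
def save(cam,name):
    c=capture(cam); cv2.imwrite('pics/'+name+'.png',cv2.cvtColor(c['color'],cv2.COLOR_RGB2BGR)); return c
def pix(c,u,v,z):
    K=c['camera_matrix'];R=c['R'];t=c['t']
    d=R.T@np.linalg.inv(K)@np.array([u,v,1.]); o=-R.T@t
    return o+d*(z-o[2])/d[2]
E
python3 - <<'E'
from h import *
np.set_printoptions(precision=4,suppress=True)
s=read_state(); print(s['time_s'],s['position'],s['tcp_rot'],s['opening'])
for cam in ['top','scene']:
    c=save(cam,cam+'0'); print(cam,-c['R'].T@c['t'])
    for n in ['tray','tub','powderbox','sprayer','softener','cup','soaptin','brush','greenbottle','pegjar']:
        print(n,[(np.round(d['at'],4),round(d['conf'],2)) for d in place_of(cam,n)[:2]])
E
```

```text
pics
0.0 [ 0.2574 -0.5687  0.2188] [[ 0.9111  0.4121 -0.0005]
 [ 0.4121 -0.9111  0.0021]
 [ 0.0004 -0.0021 -1.    ]] 1.0005649104548144
top [ 0.1703 -0.0002  1.4649]
tray [(array([0.6023, 0.0477, 0.0032]), 0.63)]
tub [(array([0.6063, 0.1432, 0.004 ]), 0.68)]
powderbox [(array([ 0.5964, -0.0501, -0.0006]), 0.92), (array([ 0.4691, -0.4073, -0.0003]), 0.36)]
sprayer [(array([ 0.4721, -0.4073,  0.0006]), 0.66), (array([0.6062, 0.1424, 0.0052]), 0.52)]
softener [(array([0.3538, 0.2787, 0.0024]), 0.64)]
cup []
soaptin [(array([ 0.4318, -0.1397, -0.0028]), 0.76), (array([0.6008, 0.0482, 0.    ]), 0.56)]
brush [(array([0.4825, 0.4071, 0.0027]), 0.61)]
greenbottle [(array([ 0.4454, -0.0046, -0.0015]), 0.68), (array([ 0.4292, -0.1419, -0.0022]), 0.68)]
pegjar [(array([ 0.4097,  0.1543, -0.0007]), 0.72)]
scene [ 1.19   -0.2725  0.8935]
tray [(array([ 0.6008,  0.0438, -0.0007]), 0.75)]
tub [(array([0.6128, 0.1414, 0.0076]), 0.85)]
powderbox [(array([ 0.5949, -0.0448,  0.0082]), 0.65)]
sprayer [(array([ 0.4688, -0.4043,  0.0024]), 0.83)]
softener [(array([0.358 , 0.2832, 0.0003]), 0.76)]
cup [(array([ 0.3354, -0.2748, -0.0002]), 0.81)]
soaptin [(array([ 0.4305, -0.1373, -0.0003]), 0.56), (array([ 0.4104,  0.1575, -0.0033]), 0.46)]
brush [(array([ 0.4785,  0.4099, -0.0008]), 0.7)]
greenbottle [(array([ 0.4408, -0.0043, -0.0032]), 0.92)]
pegjar [(array([ 0.4125,  0.1592, -0.0039]), 0.76)]
```

View pics/top0.png

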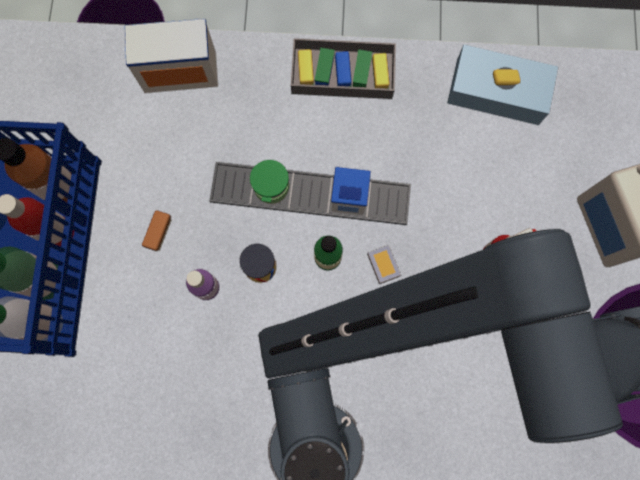

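View pics/scene0.png

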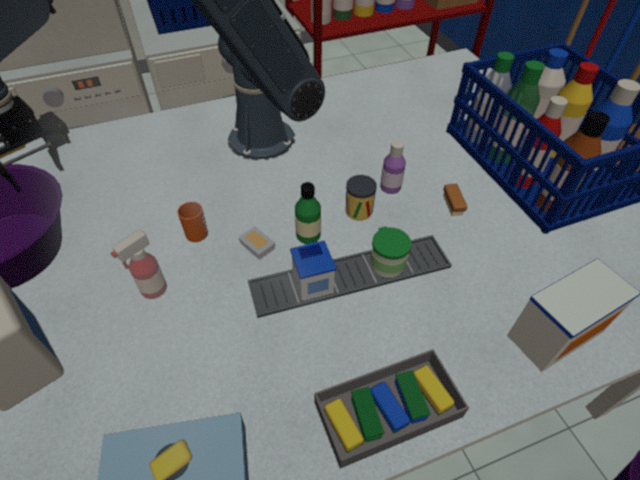

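The top view has the tray running from (220,185) to (400,205), with the tub at (270,180) on the +y side and the box at (350,188). The arm hides the cup and sprayer there. In the scene view I see the cup at (193,222), sprayer at (145,265), tin at (258,242), brush at (455,199) and softener at (393,170). The networks agree with these positions.

```bash
cat >> h.py <<'E'
np.set_printoptions(precision=4,suppress=True)
def rect(cam,n,z):
    """rectangle (centre, sides, yaw deg of long side) of the traced pixels cast on height z"""
    c=capture(cam); L=trace(cam,n)
    if not L: return None
    m=L[0]['pixels'].astype(np.uint8)
    k,_=max(((q,cv2.contourArea(q)) for q in cv2.findContours(m,cv2.RETR_EXTERNAL,cv2.CHAIN_APPROX_NONE)[0]),key=lambda a:a[1])
    P=np.array([pix(c,u,v,z)[:2] for u,v in k[:,0]],np.float32)*1000
    (x,y),(w,h),a=cv2.minAreaRect(P)
    if w<h: w,h,a=h,w,a+90
    return round(x),round(y),round(w),round(h),round((a+90)%180-90,1),round(L[0]['conf'],2)
def go(x,y,z,yaw):
    """remaining move to TCP x,y,z (mm) and yaw (deg), in the tool's axes"""
    s=read_state();R=np.array(s['tcp_rot']);p=np.array(s['position'])*1000
    d=np.array([x,y,z])-p; y0=np.degrees(np.arctan2(R[1,0],R[0,0])); 
    a=np.radians(y0);Rz=np.array([[np.cos(a),np.sin(a),0],[np.sin(a),-np.cos(a),0],[0,0,-1]])
    b=np.radians(yaw);R2=np.array([[np.cos(b),np.sin(b),0],[np.sin(b),-np.cos(b),0],[0,0,-1]])
    print('t',round(s['time_s'],2),'pos',p.round(1),'yaw',y0.round(1),'j',np.round(s['joint_positions'],0),'az rad',round(-np.radians(yaw-y0),4),
     'shift now-axes',(Rz.T@d).round(1),'shift after turn',(R2.T@d).round(1))
E
python3 - <<'E'
from h import *
for cam in ['top','scene']:
  for n,z in [('tray',.012),('soaptin',.026),('brush',.04)]: print(cam,n,rect(cam,n,z))
  for n in ['tray','tub','powderbox']: print(n,[d['at'] for d in place_of(cam,n)[:1]])
go(356,281,300,85)
E
```

```text
top tray (601, 47, 488, 107, 86.2, 0.77)
top soaptin (430, -138, 81, 58, 23.6, 0.86)
top brush (481, 405, 92, 47, -16.1, 0.67)
tray [[0.6001, 0.0476, 0.0024]]
tub [[0.61, 0.146, 0.0054]]
powderbox [[0.5954, -0.0528, 0.0002]]
scene tray (605, 44, 488, 113, 86.2, 0.55)
scene soaptin (442, -142, 92, 64, 23.5, 0.57)
scene brush (495, 394, 121, 54, -15.6, 0.92)
tray [[0.3326, -0.2769, -0.0007]]
tub [[0.6093, 0.1396, 0.0076]]
powderbox [[0.5921, -0.0451, 0.0052]]
t 2.0 pos [ 257.6 -569.4  219.7] yaw 24.3 j [-76.  30.  82.   0.  68. -10.] az rad -1.0587 shift now-axes [ 440.1 -734.3  -80.3] shift after turn [855.8  23.9 -80.3]
```

```bash
python3 -m jog '50 0 -18 0 0 -0.18 87;50 0 -18 0 0 -0.18 87;50 0 -18 0 0 -0.18 87;50 0 -18 0 0 -0.18 87;50 0 -18 0 0 -0.18 87;50 0 -10 0 0 -0.18 87;55 0 0 0 0 0 87;55 0 0 0 0 0 87;55 0 0 0 0 0 87;55 0 0 0 0 0 87;55 0 0 0 0 0 87;55 0 0 0 0 0 87'; python3 -c "
from h import *
go(356,281,300,86.2)"
```

```text
time_s: 3.5
position: [0.4627, -0.0189, 0.3201]
tcp_rot: [[0.066, 0.998, 0.001], [0.998, -0.066, -0.0], [-0.0, 0.001, -1.0]]
force: [0.3, -0.3, 0.8]
opening: 1.0
grasp_force: 0.0
t 3.5 pos [462.7 -18.9 320.1] yaw 86.2 j [-16.  11.  96.   0.  73. -12.] az rad -0.0 shift now-axes [ 292.2 -126.4   20.1] shift after turn [ 292.2 -126.4   20.1]
```

```bash
python3 -m jog '58 -25 0 0 0 0 87;58 -25 10 0 0 0 87;58 -25 15 0 0 0 87;58 -25 15 0 0 0 87;58 -25 15 0 0 0 87;0 0 15 0 0 0 87;0 0 0 0 0 0 87'; python3 - <<'E'
from h import *
save('top','top1');save('wrist','wrist1');capture('scene')
for n in ['softener','cup','sprayer','soaptin','greenbottle']:
  for cam in ['top','scene','wrist']: print(n,cam,[(np.round(d['at'],4),round(d['conf'],2)) for d in place_of(cam,n)[:1]])
print(rect('top','soaptin',.026))
go(356,281,143,86.2)
E
```

```text
time_s: 4.38
position: [0.3589, 0.2687, 0.2509]
tcp_rot: [[0.064, 0.998, -0.002], [0.998, -0.064, -0.001], [-0.001, -0.002, -1.0]]
force: [0.4, 0.1, 0.7]
opening: 1.002
grasp_force: 0.0
softener top [(array([0.3502, 0.2791, 0.0005]), 0.73)]
softener scene [(array([0.3529, 0.2794, 0.0021]), 0.92)]
softener wrist [(array([0.3586, 0.2812, 0.0038]), 0.71)]
cup top [(array([ 0.3344, -0.277 , -0.0029]), 0.56)]
cup scene [(array([ 0.3322, -0.2784, -0.0016]), 0.91)]
cup wrist [(array([0.357 , 0.2822, 0.003 ]), 0.51)]
sprayer top [(array([ 0.4698, -0.4037,  0.0017]), 0.72)]
sprayer scene [(array([ 0.4705, -0.4061, -0.0001]), 0.78)]
sprayer wrist []
soaptin top [(array([ 0.4325, -0.1377, -0.0021]), 0.62)]
soaptin scene [(array([ 0.432 , -0.1374,  0.0014]), 0.55)]
soaptin wrist []
greenbottle top [(array([ 0.4436, -0.0006, -0.002 ]), 0.95)]
greenbottle scene [(array([ 0.4414, -0.0042, -0.0015]), 0.89)]
greenbottle wrist []
(429, -137, 80, 57, 24.0, 0.94)
t 5.38 pos [360.2 268.4 251.6] yaw 86.2 j [ 22.  14. 104.   0.  62.  26.] az rad 0.0005 shift now-axes [ 12.3  -5.  108.6] shift after turn [ 12.3  -5.  108.6]
```

View pics/top1.png

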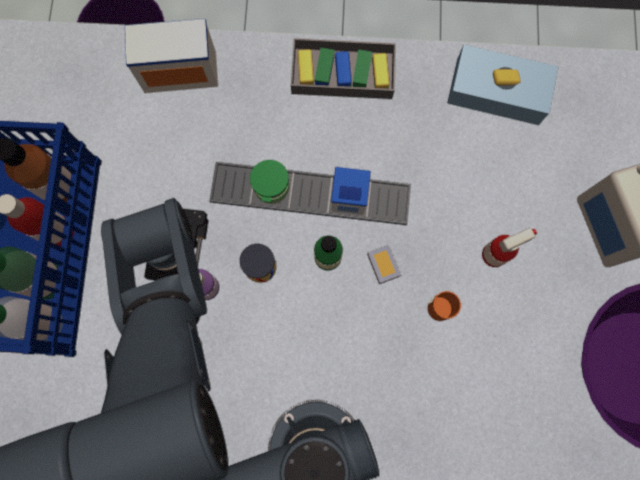

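View pics/wrist1.png

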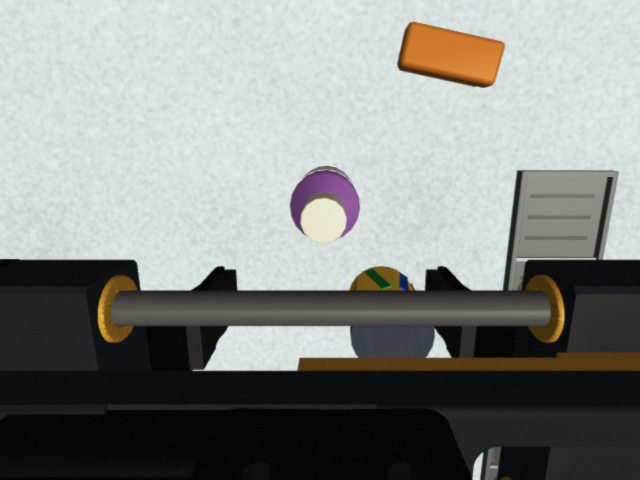

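The arm is clear of the right side in this view. The cup's rim is at (445,306). The sprayer stands at (500,250) with its head running from (503,243) to the nozzle at (537,232), a yaw of about -72°. The wrist picture shows the softener's cap at (323,219), with the fingers closing horizontally.

```bash
python3 - <<'E'
from h import *
c=capture('wrist'); print(pix(c,323,219,.154))
c=capture('top'); print(pix(c,445,305,.09),'nozzle',pix(c,535,233,.165),'head back',pix(c,505,244,.165))
go(355,280,143,86.2)
E
```

```text
[0.3553 0.282  0.154 ]
[ 0.3329 -0.2715  0.09  ] nozzle [ 0.4908 -0.4509  0.165 ] head back [ 0.4629 -0.3854  0.165 ]
t 5.47 pos [360.2 268.4 251.6] yaw 86.2 j [ 22.  14. 104.   0.  62.  26.] az rad 0.0004 shift now-axes [ 11.3  -5.9 108.6] shift after turn [ 11.2  -5.9 108.6]
```

```bash
python3 -m jog '12 -5 0 0 0 0 87;0 0 35 0 0 0 87;0 0 35 0 0 0 87;0 0 25 0 0 0 87;0 0 13 0 0 0 87;0 0 0 0 0 0 20;0 0 0 0 0 0 20;0 0 0 0 0 0 20;0 0 0 0 0 0 20;0 0 0 0 0 0 20'; python3 -c "
from h import *
go(588,-145,143,86.2)"
```

```text
time_s: 6.72
position: [0.3562, 0.2807, 0.144]
tcp_rot: [[0.066, 0.998, 0.001], [0.998, -0.066, 0.0], [0.0, 0.001, -1.0]]
force: [1.0, -0.6, -0.6]
opening: 0.517
grasp_force: 0.0
t 6.72 pos [356.2 280.7 144. ] yaw 86.2 j [ 24.  24. 111.   0.  45.  28.] az rad 0.0002 shift now-axes [-409.5  259.4    1. ] shift after turn [-409.4  259.5    1. ]
```

```bash
python3 -m jog '0 0 0 0 0 0 20;0 0 0 0 0 0 20;0 0 0 0 0 0 20;0 0 -20 0 0 0 20;0 0 -40 0 0 0 20;0 0 -50 0 0 0 20;0 0 -50 0 0 0 20;0 0 -35 0 0 0 20;0 0 0 0 0 0 20'; python3 -c "
from h import *
go(588,-145,160,86.2)"
```

```text
time_s: 7.85
position: [0.3573, 0.2813, 0.3406]
tcp_rot: [[0.066, 0.998, 0.006], [0.998, -0.066, 0.002], [0.003, 0.005, -1.0]]
force: [0.4, -0.3, -4.0]
opening: 0.376
grasp_force: 30.0
t 7.85 pos [357.3 281.3 340.6] yaw 86.2 j [24.  9. 96. -0. 75. 28.] az rad 0.0004 shift now-axes [-410.1  258.3  180.6] shift after turn [-410.   258.4  180.6]
```

```bash
python3 -m jog '-30 20 0 0 0 0 20;-45 28 0 0 0 0 20;-50 32 0 0 0 0 20;-50 32 0 0 0 0 20;-50 32 0 0 0 0 20;-50 32 0 0 0 0 20;-50 32 0 0 0 0 20;-45 28 0 0 0 0 20;-30 18 20 0 0 0 20;-10 4 30 0 0 0 20;0 0 30 0 0 0 20;0 0 0 0 0 0 20'; python3 - <<'E'
from h import *
save('top','top2');capture('scene')
for cam in ['top','scene']:
  for n in ['softener','powderbox']: print(n,cam,[(np.round(d['at'],4),round(d['conf'],2)) for d in place_of(cam,n)[:1]])
go(588,-145,150,86.2)
E
```

```text
time_s: 9.35
position: [0.5828, -0.1442, 0.2531]
tcp_rot: [[0.066, 0.998, -0.012], [0.998, -0.066, 0.005], [0.004, -0.012, -1.0]]
force: [-0.1, 0.5, -2.3]
opening: 0.377
grasp_force: 30.0
softener top []
powderbox top []
softener scene [(array([ 0.5832, -0.1431,  0.1137]), 0.6)]
powderbox scene []
t 9.65 pos [ 587.1 -145.5  260. ] yaw 86.2 j [-24.  26.  83.   0.  71. -21.] az rad 0.0008 shift now-axes [  0.5   0.8 110. ] shift after turn [  0.5   0.8 110. ]
```

```bash
python3 -m jog '0 0 30 0 0 0 20;0 0 35 0 0 0 20;0 0 28 0 0 0 20;0 0 12 0 0 0 20;0 0 5 0 0 0 20;0 0 1 0 0 0 20;0 0 0 0 0 0 20'; python3 -c "
from h import *
capture('scene'); print(place_of('scene','softener')[:1])
go(588,-145,148,86.2)"
```

```text
time_s: 10.52
position: [0.5872, -0.1458, 0.1488]
tcp_rot: [[0.066, 0.998, 0.002], [0.998, -0.066, -0.001], [-0.001, 0.002, -1.0]]
force: [0.2, 0.1, -2.0]
opening: 0.376
grasp_force: 30.0
[{'at': [0.5882, -0.1475, 0.0088], 'conf': 0.62}]
t 10.62 pos [ 587.  -145.7  148.6] yaw 86.2 j [-25.  34.  89.  -0.  57. -21.] az rad 0.0004 shift now-axes [0.8 1.  0.6] shift after turn [0.8 1.  0.6]
```

```bash
python3 -m jog '0 0 1 0 0 0 20;0 0 0 0 0 0 87;0 0 0 0 0 0 87;0 0 0 0 0 0 87;0 0 0 0 0 0 87;0 0 0 0 0 0 87;0 0 -20 0 0 0 87;0 0 -50 0 0 0 87;0 0 -10 0 0 0 87'; python3 -c "
from h import *
go(333,-275,76,86.2)"
```

```text
time_s: 11.75
position: [0.5885, -0.1463, 0.2302]
tcp_rot: [[0.066, 0.998, 0.007], [0.998, -0.066, -0.003], [-0.003, 0.007, -1.0]]
force: [0.4, 0.8, -0.7]
opening: 0.999
grasp_force: 0.0
t 11.75 pos [ 588.5 -146.3  230.2] yaw 86.2 j [-25.  28.  85.   0.  67. -21.] az rad 0.0004 shift now-axes [-145.2 -246.5  154.2] shift after turn [-145.3 -246.4  154.2]
```

```bash
python3 -m jog '-20 -35 -10 0 0 0 87;-30 -50 0 0 0 0 87;-30 -50 0 0 0 0 87;-30 -50 0 0 0 0 87;-25 -42 0 0 0 0 87;-10 -19 20 0 0 0 87;0 0 30 0 0 0 87;0 0 0 0 0 0 87'; python3 - <<'E'
from h import *
for cam in ['top','scene','wrist']:
  capture(cam)
  for n in ['softener','cup']: print(n,cam,[(np.round(d['at'],4),round(d['conf'],2)) for d in place_of(cam,n)[:1]])
go(333,-275,76,86.2)
E
```

```text
time_s: 12.75
position: [0.3298, -0.2724, 0.1849]
tcp_rot: [[0.067, 0.998, -0.004], [0.998, -0.067, 0.005], [0.005, -0.004, -1.0]]
force: [1.3, -0.4, 0.1]
opening: 0.994
grasp_force: 0.0
softener top [(array([ 0.5878, -0.1458,  0.0054]), 0.86)]
cup top []
softener scene [(array([ 0.5842, -0.1449,  0.0063]), 0.96)]
cup scene [(array([0.6021, 0.0438, 0.0006]), 0.48)]
softener wrist [(array([ 0.5908, -0.1445,  0.006 ]), 0.83)]
cup wrist [(array([ 0.3328, -0.2834, -0.0021]), 0.76)]
t 13.2 pos [ 331.8 -274.   187.2] yaw 86.3 j [-55.  18. 111.  -0.  51. -51.] az rad 0.0009 shift now-axes [ -0.9   1.3 111.2] shift after turn [ -0.9   1.3 111.2]
```

```bash
python3 -m jog '-3 1 30 0 0 0 87;0 0 40 0 0 0 87;0 0 30 0 0 0 87;0 0 11 0 0 0 87;0 0 0 0 0 0 50;0 0 0 0 0 0 50;0 0 0 0 0 0 50;0 0 0 0 0 0 50;0 0 0 0 0 0 50'; python3 -c "
from h import *
go(601,47,80,86.2)"
```

```text
time_s: 14.32
position: [0.3328, -0.2777, 0.0765]
tcp_rot: [[0.066, 0.998, 0.001], [0.998, -0.066, -0.002], [-0.002, 0.002, -1.0]]
force: [-0.0, -0.0, 6.7]
opening: 0.7
grasp_force: 30.0
t 14.32 pos [ 332.8 -277.7   76.5] yaw 86.2 j [-55.  31. 116.   0.  32. -51.] az rad 0.0003 shift now-axes [341.7 246.2  -3.5] shift after turn [341.7 246.1  -3.5]
```

```bash
python3 -m jog '0 0 -20 0 0 0 50;0 0 -45 0 0 0 50;0 0 -50 0 0 0 50;30 20 -30 0 0 0 50;50 36 0 0 0 0 50;55 40 0 0 0 0 50;55 40 0 0 0 0 50;55 40 0 0 0 0 50;50 36 0 0 0 0 50;35 26 0 0 0 0 50;11 8 0 0 0 0 50;0 0 0 0 0 0 50'; python3 - <<'E'
from h import *
for cam in ['scene','wrist']:
  capture(cam)
  for n in ['cup','tub','powderbox']: print(n,cam,[(np.round(d['at'],4),round(d['conf'],2)) for d in place_of(cam,n)[:1]])
go(601,47,80,86.2)
E
```

```text
time_s: 15.82
position: [0.5889, 0.0345, 0.2201]
tcp_rot: [[0.065, 0.998, -0.002], [0.998, -0.065, -0.0], [-0.001, -0.002, -1.0]]
force: [0.2, 0.7, -0.5]
opening: 0.708
grasp_force: 30.0
cup scene [(array([0.5912, 0.0339, 0.1445]), 0.72)]
tub scene [(array([0.6094, 0.1419, 0.0049]), 0.94)]
powderbox scene [(array([ 0.5958, -0.0453,  0.0064]), 0.79)]
cup wrist [(array([0.588 , 0.03  , 0.1425]), 0.72)]
tub wrist [(array([ 0.6097,  0.1407, -0.001 ]), 0.77)]
powderbox wrist []
t 16.23 pos [589.2  33.5 220.9] yaw 86.1 j [-8. 27. 87. -0. 65. -4.] az rad -0.001 shift now-axes [ 14.2  10.8 140.9] shift after turn [ 14.2  10.9 140.9]
```

```bash
python3 -m jog '14 11 0 0 0 0 50;0 0 30 0 0 0 50;0 0 45 0 0 0 50;0 0 40 0 0 0 50;0 0 18 0 0 0 50;0 0 7 0 0 0 50;0 0 1 0 0 0 50;0 0 0 0 0 0 50'; python3 -c "
from h import *
go(601,47,80,86.2)"
```

```text
time_s: 17.23
position: [0.6027, 0.0476, 0.0808]
tcp_rot: [[0.066, 0.998, 0.003], [0.998, -0.066, -0.0], [-0.0, 0.003, -1.0]]
force: [0.3, -0.3, -0.4]
opening: 0.706
grasp_force: 30.0
t 17.23 pos [602.7  47.6  80.8] yaw 86.2 j [-6. 39. 92.  0. 49. -2.] az rad 0.0004 shift now-axes [-0.7 -1.6  0.8] shift after turn [-0.7 -1.6  0.8]
```

```bash
python3 -m jog '0 0 0 0 0 0 87;0 0 0 0 0 0 87;0 0 0 0 0 0 87;0 0 0 0 0 0 87;0 0 -20 0 0 0 87;0 0 -50 0 0 0 87;0 0 -50 0 0 0 87;0 0 -50 0 0 0 87;0 0 -20 0 0 0 87;0 0 0 0 0 0 87'; python3 - <<'E'
from h import *
for cam in ['scene']:
  capture(cam)
  for n in ['cup']: print(n,cam,[(np.round(d['at'],4),round(d['conf'],2)) for d in place_of(cam,n)[:1]])
go(419,-142,270,23.8)
E
```

```text
time_s: 18.48
position: [0.6025, 0.0475, 0.2717]
tcp_rot: [[0.066, 0.998, 0.005], [0.998, -0.066, -0.0], [-0.0, 0.005, -1.0]]
force: [0.7, -0.1, -0.8]
opening: 0.999
grasp_force: 0.0
cup scene [(array([0.6023, 0.0488, 0.0053]), 0.58)]
t 18.57 pos [600.6  47.7 268.6] yaw 86.2 j [-6. 26. 82. -0. 72. -2.] az rad 1.0894 shift now-axes [-201.2 -168.7   -1.4] shift after turn [-242.7  100.2   -1.4]
```

```bash
python3 -m jog '-25 -21 0 0 0 0 87;-40 -34 0 0 0 0 87;-46 -38 0 0 0 0 87;-46 -38 0 0 0 0 87;-30 -26 0 0 0 0 87;-14 -12 0 0 0 0.18 87;0 0 0 0 0 0.18 87;0 0 0 0 0 0.18 87;0 0 0 0 0 0.18 87;0 0 0 0 0 0.18 87;0 0 0 0 0 0.18 87;0 0 0 0 0 0.01 87'; python3 - <<'E'
from h import *
save('wrist','wrist3'); 
capture('top')
for cam in ['top','wrist']:
  for n in ['soaptin','greenbottle','cup']: print(n,cam,[(np.round(d['at'],4),round(d['conf'],2)) for d in place_of(cam,n)[:1]])
print(rect('wrist','soaptin',.026))
go(419,-142,26,23.8)
E
```

```text
time_s: 20.08
position: [0.4187, -0.1413, 0.2682]
tcp_rot: [[0.915, 0.404, -0.003], [0.404, -0.915, 0.002], [-0.002, -0.003, -1.0]]
force: [-0.4, 0.3, -0.6]
opening: 0.996
grasp_force: 0.0
soaptin top []
greenbottle top [(array([ 0.4428, -0.0057, -0.0005]), 0.6)]
cup top [(array([ 0.6063,  0.0465, -0.0002]), 0.6)]
soaptin wrist [(array([ 0.4348, -0.1423,  0.0021]), 0.77)]
greenbottle wrist [(array([ 0.441 , -0.0027, -0.0009]), 0.93)]
cup wrist []
(432, -139, 80, 55, 24.8, 0.61)
t 20.57 pos [ 419.6 -141.8  269.7] yaw 23.8 j [-33.  12. 103.  -0.  65.  33.] az rad -0.0002 shift now-axes [ -0.6  -0.  243.7] shift after turn [ -0.6  -0.  243.7]
```

View pics/wrist3.png

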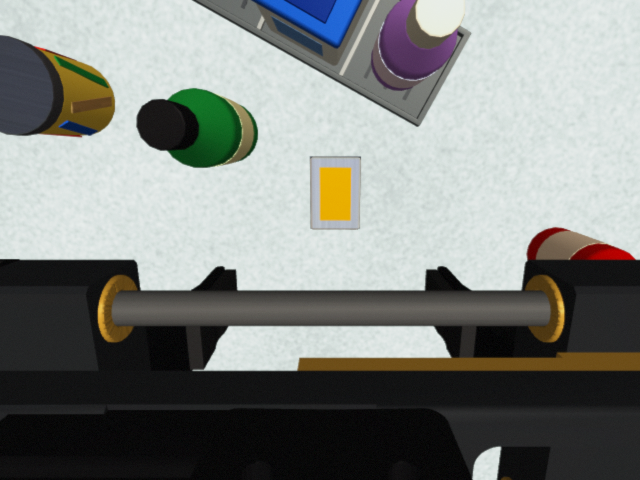

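The tin at (335,192) is square to the fingers, and the green bottle at (200,125) is clear of the finger line. I'm descending now.

```bash
python3 -m jog '0 0 40 0 0 0 87;0 0 55 0 0 0 87;0 0 55 0 0 0 87;0 0 45 0 0 0 87;0 0 30 0 0 0 87;0 0 14 0 0 0 87;0 0 5 0 0 0 87;0 0 0 0 0 0 45;0 0 0 0 0 0 45;0 0 0 0 0 0 45;0 0 0 0 0 0 45;0 0 0 0 0 0 45'; python3 - <<'E'
from h import *
go(607.4,142.8,240,86.2)
E
```

```text
time_s: 22.08
position: [0.4197, -0.1419, 0.0259]
tcp_rot: [[0.915, 0.403, 0.0], [0.403, -0.915, -0.0], [0.0, 0.0, -1.0]]
force: [0.1, 0.4, 0.1]
opening: 0.554
grasp_force: 0.0
t 22.07 pos [ 419.7 -141.9   25.9] yaw 23.8 j [-33.  38. 116.   0.  25.  33.] az rad -1.0896 shift now-axes [ 286.5 -184.9 -214.1] shift after turn [ 296.5  168.4 -214.1]
```

```bash
python3 - <<'E'
from h import *
save('wrist','wrist4'); s=read_state();print(s['opening'],s['grasp_force'],rect('scene','soaptin',.026))
c=save('scene','scene4')
E
python3 -c "
import cv2;a=cv2.imread('pics/wrist4.png');b=cv2.imread('pics/scene4.png')[130:330,150:400];b=cv2.resize(b,(400,320));a=cv2.resize(a,(400,300))
import numpy as np;cv2.imwrite('pics/m4.png',np.hstack([a,b[:300]]))"
```

```text
0.5404386341817344 0.0 (436, -143, 75, 66, 29.0, 0.84)
```

View pics/m4.png

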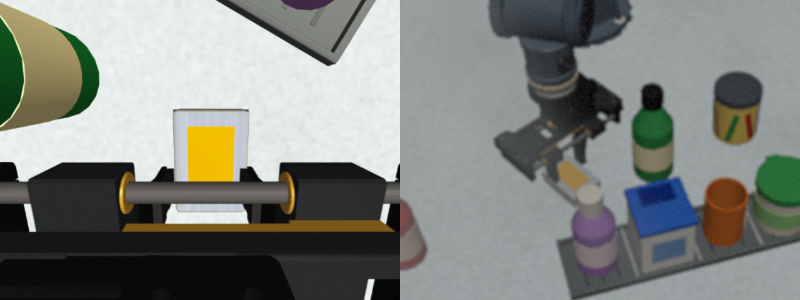

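```bash
python3 - <<'E'
from h import *
c=capture('wrist');s=read_state();R=np.array(s['tcp_rot']);p=np.array(s['position']);print(p,s['opening'],s['force'])
for q in [(0,0,3),(0,24,3),(0,-24,3),(0,24,22),(0,-24,22),(9.5,24,22),(9.5,-24,22)]:
    X=p+R@(np.array(q)/1000); y=c['camera_matrix']@(c['R']@X+c['t']); print(q,(y[:2]/y[2]).round())
print(rect('wrist','soaptin',.026),place_of('wrist','soaptin')[:1])
for u,v in [(278,176),(395,176),(280,338),(386,338)]: print(pix(c,u,v,.026)*1000, R.T@(pix(c,u,v,.026)-p)*1000)
a=cv2.imread('pics/wrist4.png')[120:420,180:480];cv2.imwrite('pics/w4c.png',cv2.resize(a,(600,600),interpolation=cv2.INTER_CUBIC))
E
```

```text
[ 0.4195 -0.1418  0.0256] 0.5190963360863382 [-0.3844  0.4697  0.5158]
(0, 0, 3) [331. 284.]
(0, 24, 3) [381. 284.]
(0, -24, 3) [280. 284.]
(0, 24, 22) [376. 271.]
(0, -24, 22) [285. 271.]
(9.5, 24, 22) [377. 254.]
(9.5, -24, 22) [285. 254.]
(444, -134, 54, 54, 23.8, 0.57) [{'at': [0.4351, -0.1408, -0.0002], 'conf': 0.86}]
[ 457.4522 -100.078    26.    ] [ 51.5136 -22.8934  -0.3838]
[ 477.9983 -146.7422   26.    ] [51.5138 28.0937 -0.3887]
[ 385.3913 -129.9684   26.    ] [-26.4825 -24.5751  -0.3793]
[ 406.1912 -177.0946   26.    ] [-26.4362  26.9372  -0.3842]
```

View pics/w4c.png

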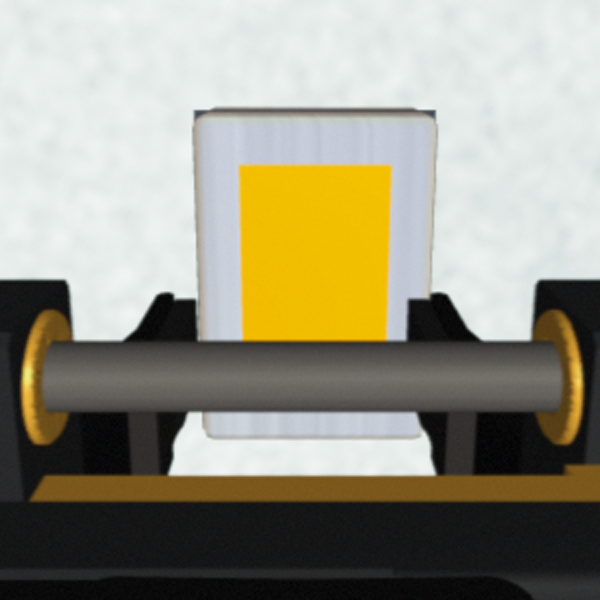

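The fingers are at 45 mm without contact, even though they appear to flank the 55 mm tin. I'll command a tighter close and see where they stop.

```bash
python3 -m jog '0 0 0 0 0 0 40;0 0 0 0 0 0 40;0 0 0 0 0 0 40'; python3 - <<'E'
from h import *
s=read_state(); print(s['opening']*87,s['grasp_force'],s['force'],s['moment'])
save('wrist','wrist5')
a=cv2.imread('pics/wrist5.png')[120:420,180:480];cv2.imwrite('pics/w5c.png',cv2.resize(a,(600,600)))
E
```

```text
time_s: 22.85
position: [0.4196, -0.1418, 0.0256]
tcp_rot: [[0.915, 0.403, -0.0], [0.403, -0.915, 0.0], [-0.0, -0.0, -1.0]]
force: [0.2, -0.6, -0.4]
opening: 0.462
grasp_force: 0.0
40.15604046623162 0.0 [ 0.1821 -0.5855 -0.3932] [-0.0194  0.0337  0.0554]
```

View pics/w5c.png

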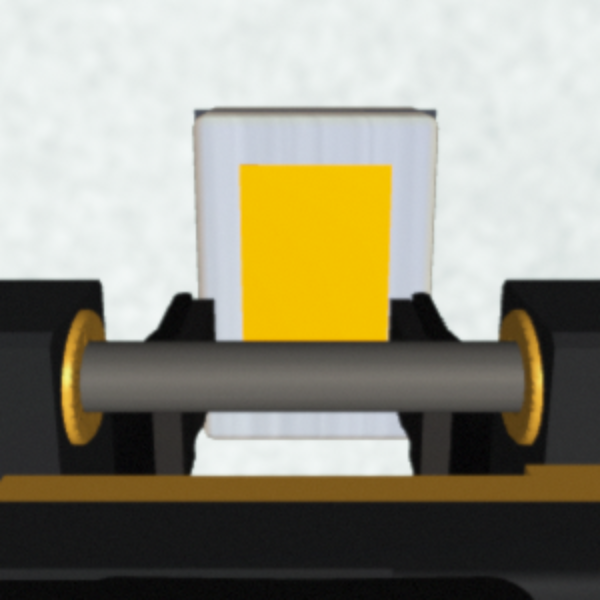

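The finger ends show at the same image row (about 268) as in the open view, so they sit in front of the tin's top. The real fingertips seem higher than stated. I'll open and lower in small steps while watching the force.

```bash
python3 -m jog '0 0 0 0 0 0 87;0 0 0 0 0 0 87;0 0 0 0 0 0 87;0 0 0 0 0 0 87;0 0 0 0 0 0 87;0 2 2 0 0 0 87;0 0 0 0 0 0 87'; python3 -m jog '0 0 2 0 0 0 87;0 0 0 0 0 0 87'; python3 - <<'E'
from h import *
save('wrist','wrist6');s=read_state();print(s['force'],s['position'])
E
```

```text
time_s: 23.78
position: [0.4205, -0.1438, 0.0235]
tcp_rot: [[0.915, 0.403, 0.0], [0.403, -0.915, -0.0], [0.0, 0.0, -1.0]]
force: [0.7, -0.5, -0.4]
opening: 0.996
grasp_force: 0.0
time_s: 24.02
position: [0.4202, -0.1436, 0.0215]
tcp_rot: [[0.915, 0.403, -0.0], [0.403, -0.915, 0.0], [-0.0, -0.0, -1.0]]
force: [-0.6, 1.2, 0.0]
opening: 0.999
grasp_force: 0.0
[-0.1146 -0.3362 -0.576 ] [ 0.4203 -0.1436  0.0216]
```

```bash
python3 -m jog '0 0 2 0 0 0 87;0 0 0 0 0 0 87'|grep -E "position|force"; python3 -m jog '0 0 2 0 0 0 87;0 0 0 0 0 0 87'|grep -E "position|force"
```

```text
position: [0.4203, -0.1436, 0.0195]
force: [0.1, -0.2, -0.5]
grasp_force: 0.0
position: [0.4203, -0.1436, 0.0175]
force: [0.3, -0.5, -0.4]
grasp_force: 0.0
```

```bash
python3 -m jog '0 0 2 0 0 0 87;0 0 2 0 0 0 87;0 0 0 0 0 0 87'|grep -E "position|force"; python3 -m jog '0 0 2 0 0 0 87;0 0 2 0 0 0 87;0 0 0 0 0 0 87'|grep -E "position|force"; python3 -m jog '0 0 0 0 0 0 45;0 0 0 0 0 0 45;0 0 0 0 0 0 45;0 0 0 0 0 0 45;0 0 0 0 0 0 45'; python3 - <<'E'
from h import *
save('wrist','wrist6');a=cv2.imread('pics/wrist6.png')[120:420,180:480];cv2.imwrite('pics/w6c.png',cv2.resize(a,(600,600)))
E
```

```text
position: [0.4203, -0.1436, 0.0135]
force: [0.3, 0.2, 0.7]
grasp_force: 0.0
position: [0.4203, -0.1436, 0.0095]
force: [-0.2, 0.1, 0.2]
grasp_force: 0.0
time_s: 25.95
position: [0.4205, -0.1437, 0.0097]
tcp_rot: [[0.915, 0.403, 0.0], [0.403, -0.915, -0.0], [0.0, 0.0, -1.0]]
force: [-0.6, -0.8, 0.8]
opening: 0.629
grasp_force: 30.0
```

View pics/w6c.png

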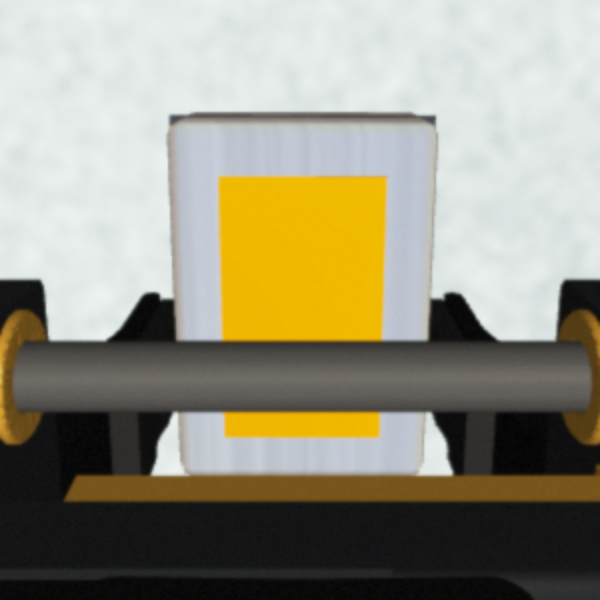

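```bash
python3 - <<'E'
from h import *
c=capture('wrist');s=read_state();R=np.array(s['tcp_rot']);p=np.array(s['position'])
for u,v in [(180+85,120+61),(180+217,120+61),(180+92,120+236),(180+211,120+236)]: print(R.T@(pix(c,u,v,.026)-p)*1000)
E
python3 -m jog '0 0 0 0 0 0 45;0 0 -20 0 0 0 45;0 0 -45 0 0 0 45;0 0 -55 0 0 0 45;0 0 -55 0 0 0 45;0 0 -50 0 0 0 45;0 0 -25 0 0 0 45;0 0 0 0 0 0 45'; python3 - <<'E'
from h import *
go(607.4,142.8,250,86.2)
E
```

```text
[ 50.8317 -25.8645 -16.2986]
[ 50.8299  26.2399 -16.281 ]
[-26.4603 -26.0288 -16.3137]
[-26.4194  26.8551 -16.2958]
time_s: 27.05
position: [0.421, -0.144, 0.2611]
tcp_rot: [[0.915, 0.403, 0.004], [0.403, -0.915, -0.002], [0.002, 0.003, -1.0]]
force: [0.4, -0.3, -1.3]
opening: 0.628
grasp_force: 30.0
t 27.05 pos [ 421.  -144.   261.1] yaw 23.8 j [-33.  13. 104.   0.  63.  33.] az rad -1.0896 shift now-axes [ 286.2 -187.3   11.1] shift after turn [298.5 167.   11.1]
```

```bash
python3 -m jog '0 0 0 0 0 -0.18 45;0 0 0 0 0 -0.18 45;0 0 0 0 0 -0.18 45;0 0 0 0 0 -0.18 45;0 0 0 0 0 -0.18 45;0 0 0 0 0 -0.19 45;35 20 0 0 0 0 45;52 30 0 0 0 0 45;55 33 0 0 0 0 45;55 33 0 0 0 0 45;50 29 0 0 0 0 45;39 22 0 0 0 0 45'; python3 -m jog '0 0 0 0 0 0 45;0 0 0 0 0 0 45'; python3 - <<'E'
from h import *
save('scene','s7');capture('wrist')
for cam in ['scene','wrist']:
  for n in ['soaptin','tub','greenbottle']: print(n,cam,[(np.round(d['at'],4),round(d['conf'],2)) for d in place_of(cam,n)[:1]])
go(606.6,130.5,105,86.2)
E
```

```text
time_s: 28.55
position: [0.6042, 0.1297, 0.2562]
tcp_rot: [[0.067, 0.998, -0.005], [0.998, -0.067, -0.0], [-0.0, -0.005, -1.0]]
force: [1.0, -0.6, -1.6]
opening: 0.627
grasp_force: 30.0
time_s: 28.8
position: [0.6029, 0.1272, 0.2571]
tcp_rot: [[0.068, 0.998, -0.005], [0.998, -0.068, -0.001], [-0.001, -0.005, -1.0]]
force: [-0.5, -0.1, -2.0]
opening: 0.629
grasp_force: 30.0
soaptin scene [(array([0.6007, 0.141 , 0.2468]), 0.57)]
tub scene [(array([0.6086, 0.1411, 0.0048]), 0.56)]
greenbottle scene [(array([ 0.4437, -0.0074, -0.0014]), 0.87)]
soaptin wrist [(array([0.6077, 0.1342, 0.2463]), 0.9)]
tub wrist []
greenbottle wrist []
t 29.2 pos [604.6 126.9 259.9] yaw 86.0 j [ 2. 27. 81.  0. 72.  5.] az rad -0.0032 shift now-axes [  3.7   1.8 154.9] shift after turn [  3.7   1.8 154.9]
```

```bash
python3 -m jog '4 2 20 0 0 0 45;0 0 40 0 0 0 45;0 0 45 0 0 0 45;0 0 25 0 0 0 45;0 0 12 0 0 0 45;0 0 6 0 0 0 45;0 0 4 0 0 0 45;0 0 0 0 0 0 45;0 0 0 0 0 0 45'; python3 - <<'E'
from h import *
capture('scene');capture('top')
for cam in ['scene','top']:
  for n in ['soaptin','tub']: print(n,cam,[(np.round(d['at'],4),round(d['conf'],2)) for d in place_of(cam,n)[:1]])
go(606.6,130.5,104,86.2)
E
```

```text
time_s: 30.32
position: [0.6074, 0.1315, 0.1085]
tcp_rot: [[0.068, 0.998, 0.002], [0.998, -0.068, 0.0], [0.0, 0.002, -1.0]]
force: [-0.6, -0.2, -1.9]
opening: 0.628
grasp_force: 30.0
soaptin scene [(array([0.6082, 0.1462, 0.0985]), 0.78)]
tub scene [(array([0.6098, 0.1425, 0.0062]), 0.77)]
soaptin top [(array([ 0.5827, -0.1425,  0.0035]), 0.72)]
tub top [(array([0.6039, 0.1433, 0.0052]), 0.39)]
t 30.62 pos [607.  131.4 107.8] yaw 86.1 j [ 2. 38. 88.  0. 54.  6.] az rad -0.0022 shift now-axes [-1.  -0.4  3.8] shift after turn [-1.  -0.4  3.8]
```

```bash
python3 -m jog '-1 0 2 0 0 0 45;0 0 1 0 0 0 45;0 0 1 0 0 0 45;0 0 0 0 0 0 45'; python3 -m jog '0 0 0 0 0 0 87;0 0 0 0 0 0 87;0 0 0 0 0 0 87;0 0 0 0 0 0 87;0 0 -15 0 0 0 87;0 0 -40 0 0 0 87;0 0 -50 0 0 0 87;0 0 -50 0 0 0 87;-20 -20 -20 0 0 0 87;-45 -30 0 0 0 0 87;-45 -30 0 0 0 0 87;-45 -30 0 0 0 0 87'; python3 - <<'E'
from h import *
save('scene','s8');capture('top')
for cam in ['scene','top']:
  for n in ['soaptin','tub','cup']: print(n,cam,[(np.round(d['at'],4),round(d['conf'],2)) for d in place_of(cam,n)[:1]])
print(rect('top','soaptin',.12),rect('top','tub',.094))
go(470,-405,280,112)
E
```

```text
time_s: 31.12
position: [0.6068, 0.1304, 0.1038]
tcp_rot: [[0.068, 0.998, -0.0], [0.998, -0.068, -0.0], [-0.0, -0.0, -1.0]]
force: [-1.1, 0.1, -0.6]
opening: 0.627
grasp_force: 30.0
time_s: 32.62
position: [0.4856, -0.0178, 0.2799]
tcp_rot: [[0.068, 0.998, 0.002], [0.998, -0.068, -0.001], [-0.001, 0.002, -1.0]]
force: [-0.4, 0.2, 0.5]
opening: 0.998
grasp_force: 0.0
soaptin scene [(array([0.6074, 0.1449, 0.0952]), 0.77)]
tub scene [(array([0.6085, 0.1416, 0.0085]), 0.93)]
cup scene [(array([0.6059, 0.0456, 0.0066]), 0.9)]
soaptin top [(array([0.6076, 0.1411, 0.0938]), 0.62)]
tub top [(array([0.6078, 0.1431, 0.004 ]), 0.63)]
cup top [(array([0.6044, 0.0472, 0.0025]), 0.77)]
(604, 142, 82, 61, 85.9, 0.72) (564, 145, 69, 37, 85.3, 0.56)
t 33.23 pos [486.9 -16.  278.5] yaw 86.2 j [-15.  15.  97.   0.  68. -11.] az rad -0.4511 shift now-axes [-389.2    9.3   -1.5] shift after turn [-354.3 -161.3   -1.5]
```

```bash
python3 -m jog '-30 0 0 0 0 0 87;-50 0 0 0 0 0 87;-55 0 0 0 0 0 87;-55 0 0 0 0 0 87;-55 0 0 0 0 0 87;-50 0 0 0 0 0 87;-45 0 0 0 0 0 87;-30 9 0 0 0 0 87;-19 0 0 0 0 -0.15 87;0 0 0 0 0 -0.15 87;0 0 0 0 0 -0.15 87;0 0 0 0 0 0 87'; python3 - <<'E'
from h import *
c=save('wrist','wrist9');capture('top');capture('scene')
for cam in ['wrist','top','scene']: print(cam,[(np.round(d['at'],4),round(d['conf'],2)) for d in place_of(cam,'sprayer')[:1]])
go(470,-405,151,112)
E
```

```text
time_s: 34.72
position: [0.4691, -0.4052, 0.2782]
tcp_rot: [[-0.371, 0.929, -0.0], [0.929, 0.371, 0.001], [0.001, -0.0, -1.0]]
force: [0.4, -0.6, 0.0]
opening: 0.999
grasp_force: 0.0
wrist [(array([ 0.472 , -0.4076, -0.0034]), 0.75)]
top [(array([ 0.4108,  0.1544, -0.0038]), 0.16)]
scene [(array([ 0.4683, -0.4061,  0.0018]), 0.91)]
t 35.02 pos [ 469.  -405.2  278.6] yaw 111.8 j [-51.  26.  79.  -0.  75. -73.] az rad -0.0031 shift now-axes [ -0.2   1.  127.6] shift after turn [ -0.2   1.  127.6]
```

View pics/wrist9.png

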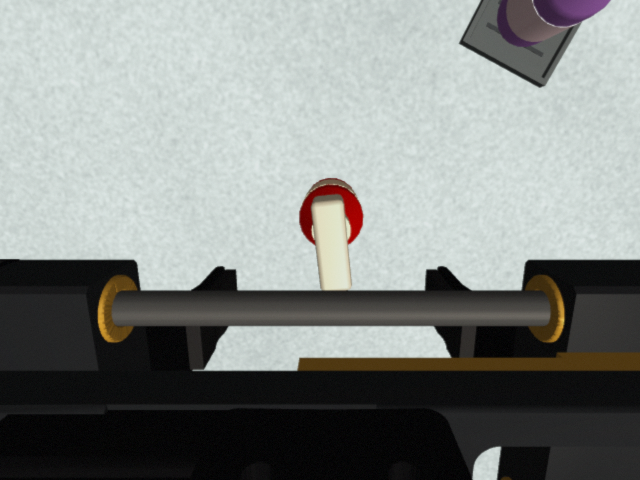

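The sprayer's head runs from (327,200) to (336,288), about 6° off the finger frame. I'll turn -0.1 rad, descend and grip.

```bash
python3 -m jog '1 1 20 0 0 -0.1 87;0 0 40 0 0 0 87;0 0 35 0 0 0 87;0 0 20 0 0 0 87;0 0 10 0 0 0 87;0 0 3 0 0 0 87;0 0 0 0 0 0 15;0 0 0 0 0 0 15;0 0 0 0 0 0 15;0 0 0 0 0 0 15;0 0 0 0 0 0 15;0 0 0 0 0 0 15'; python3 -m jog '0 0 0 0 0 0 15;0 0 0 0 0 0 15;0 0 0 0 0 0 15'; python3 -c "
from h import *
go(613.7,238.6,345,176)"
```

```text
time_s: 36.52
position: [0.4694, -0.4041, 0.1507]
tcp_rot: [[-0.463, 0.886, -0.0], [0.886, 0.463, -0.0], [0.0, -0.0, -1.0]]
force: [0.2, -0.6, 0.5]
opening: 0.403
grasp_force: 0.0
time_s: 36.9
position: [0.4693, -0.4041, 0.1506]
tcp_rot: [[-0.463, 0.886, -0.0], [0.886, 0.463, -0.0], [0.0, -0.0, -1.0]]
force: [-0.2, -0.8, -0.7]
opening: 0.271
grasp_force: 30.0
t 36.9 pos [ 469.3 -404.1  150.6] yaw 117.6 j [-51.  34.  87.  -0.  59. -79.] az rad -1.0194 shift now-axes [ 502.7  425.7 -194.4] shift after turn [ -99.2  651.2 -194.4]
```

```bash
python3 -m jog '0 0 -15 0 0 0 15;0 0 -40 0 0 0 15;0 0 -50 0 0 0 15;0 0 -50 0 0 0 15;0 0 -40 0 0 0 15;20 17 0 0 0 0 15;35 30 0 0 0 0 15;42 35 0 0 0 0 15;45 38 0 0 0 0 15;45 38 0 0 0 0 15;45 38 0 0 0 0 15;45 38 0 0 0 0 15'; python3 -c "
from h import *
go(613.7,238.6,345,176)"
```

```text
time_s: 38.4
position: [0.5469, -0.0466, 0.344]
tcp_rot: [[-0.464, 0.886, -0.004], [0.886, 0.464, 0.002], [0.003, -0.002, -1.0]]
force: [1.0, -0.4, -3.0]
opening: 0.272
grasp_force: 30.0
t 38.4 pos [546.9 -46.6 344. ] yaw 117.6 j [-17.  17.  83.   0.  80. -44.] az rad -1.019 shift now-axes [221.7 191.4  -1. ] shift after turn [-46.7 289.2  -1. ]
```

```bash
python3 -m jog '45 38 0 0 0 0 15;45 38 0 0 0 0 15;45 38 0 0 0 0 15;40 35 0 0 0 0 15;30 26 0 0 0 0 15;17 16 0 0 0 -0.17 15;0 0 0 0 0 -0.17 15;0 0 0 0 0 -0.17 15;0 0 0 0 0 -0.17 15;0 0 0 0 0 -0.17 15;0 0 0 0 0 -0.17 15;0 0 0 0 0 0 15'; python3 - <<'E'
from h import *
c=capture('scene');capture('top')
for cam in ['scene','top']: print(cam,[(np.round(d['at'],4),round(d['conf'],2)) for d in place_of(cam,'sprayer')[:1]])
go(613.7,238.6,155,176)
E
```

```text
time_s: 39.9
position: [0.6129, 0.2358, 0.3438]
tcp_rot: [[-0.998, 0.07, -0.005], [0.07, 0.998, -0.0], [0.005, -0.001, -1.0]]
force: [-0.3, -0.6, -4.0]
opening: 0.271
grasp_force: 30.0
scene [(array([0.6167, 0.2372, 0.1924]), 0.84)]
top [(array([0.6164, 0.235 , 0.192 ]), 0.88)]
t 40.1 pos [614.3 235.3 345. ] yaw 176.0 j [ 11.  27.  67.   0.  86. -75.] az rad -0.0009 shift now-axes [  0.9   3.3 190. ] shift after turn [  0.9   3.3 190. ]
```

```bash
python3 -m jog '1 3 20 0 0 0 15;0 0 45 0 0 0 15;0 0 50 0 0 0 15;0 0 40 0 0 0 15;0 0 20 0 0 0 15;0 0 10 0 0 0 15;0 0 4 0 0 0 15;0 0 0 0 0 0 15;0 0 0 0 0 0 15'; python3 - <<'E'
from h import *
c=capture('scene');capture('top')
for cam in ['scene','top']: print(cam,[(np.round(d['at'],4),round(d['conf'],2)) for d in place_of(cam,'sprayer')[:1]])
go(613.7,238.6,155,176)
E
```

```text
time_s: 41.22
position: [0.615, 0.2383, 0.1579]
tcp_rot: [[-0.998, 0.069, 0.002], [0.069, 0.998, 0.0], [-0.002, 0.001, -1.0]]
force: [-0.3, 0.3, -3.7]
opening: 0.269
grasp_force: 30.0
scene [(array([0.6175, 0.2404, 0.0089]), 0.87)]
top [(array([0.6217, 0.2393, 0.0037]), 0.85)]
t 41.42 pos [614.5 238.1 157.3] yaw 176.0 j [ 11.  37.  80.   0.  63. -75.] az rad 0.0005 shift now-axes [0.8 0.4 2.3] shift after turn [0.8 0.4 2.3]
```

```bash
python3 -m jog '3 0 1 0 0 0 15;0 0 1 0 0 0 15;0 0 1 0 0 0 15;0 0 0 0 0 0 15'|grep -E 'force|pos'; python3 -m jog '0 0 0 0 0 0 87;0 0 0 0 0 0 87;0 0 0 0 0 0 87;0 0 0 0 0 0 87;0 0 0 0 0 0 87;0 0 -20 0 0 0 87;0 0 -50 0 0 0 87;0 0 -50 0 0 0 87'; python3 - <<'E'
from h import *
c=capture('scene');capture('top')
for cam in ['scene','top']: 
  for n in ['sprayer','brush','soaptin']: print(cam,n,[(np.round(d['at'],4),round(d['conf'],2)) for d in place_of(cam,n)[:1]])
print(rect('top','brush',.04))
go(481,407,250,74)
E
```

```text
position: [0.6113, 0.2382, 0.1546]
force: [-1.6, -1.3, 3.8]
grasp_force: 30.0
time_s: 42.92
position: [0.6109, 0.2382, 0.2744]
tcp_rot: [[-0.998, 0.069, -0.001], [0.069, 0.998, -0.0], [0.001, -0.0, -1.0]]
force: [-0.2, -0.0, -0.4]
opening: 0.985
grasp_force: 0.0
scene sprayer [(array([0.6122, 0.2401, 0.0034]), 0.93)]
scene brush [(array([0.4798, 0.4111, 0.001 ]), 0.59)]
scene soaptin [(array([0.6056, 0.1424, 0.0932]), 0.93)]
top sprayer [(array([0.6141, 0.2387, 0.0055]), 0.87)]
top brush [(array([0.6052, 0.1427, 0.0048]), 0.28)]
top soaptin [(array([0.609 , 0.1415, 0.0888]), 0.56)]
None
t 43.42 pos [610.5 238.1 272. ] yaw 176.0 j [ 12.  30.  74.   0.  76. -74.] az rad 1.7807 shift now-axes [140.9 159.5  22. ] shift after turn [ 126.7 -171.1   22. ]
```

```bash
python3 -m jog '30 34 0 0 0 0 87;45 50 0 0 0 0 87;40 46 0 0 0 0 87;20 23 10 0 0 0 87;6 7 20 0 0 0.18 87;0 0 0 0 0 0.03 87;0 0 0 0 0 0 87'; python3 - <<'E'
from h import *
c=save('wrist','wrist10');capture('top');capture('scene')
for cam in ['wrist','top','scene']: print(cam,[(np.round(d['at'],4),round(d['conf'],2)) for d in place_of(cam,'brush')[:1]])
print(rect('wrist','brush',.04))
go(481,407,14,164)
E
```

```text
time_s: 44.3
position: [0.4852, 0.4036, 0.2437]
tcp_rot: [[-0.962, 0.274, 0.0], [0.274, 0.962, -0.0], [-0.0, -0.0, -1.0]]
force: [-0.3, -0.2, 0.5]
opening: 0.999
grasp_force: 0.0
wrist [(array([ 0.4833,  0.4074, -0.0039]), 0.93)]
top [(array([0.4819, 0.405 , 0.0008]), 0.64)]
scene [(array([0.4783, 0.4092, 0.0008]), 0.64)]
(481, 408, 93, 39, -15.2, 0.85)
t 44.7 pos [484.9 403.7 244. ] yaw 164.0 j [ 30.  29.  80.   0.  71. -44.] az rad -0.0003 shift now-axes [  4.7   2.1 230. ] shift after turn [  4.7   2.1 230. ]
```

View pics/wrist10.png

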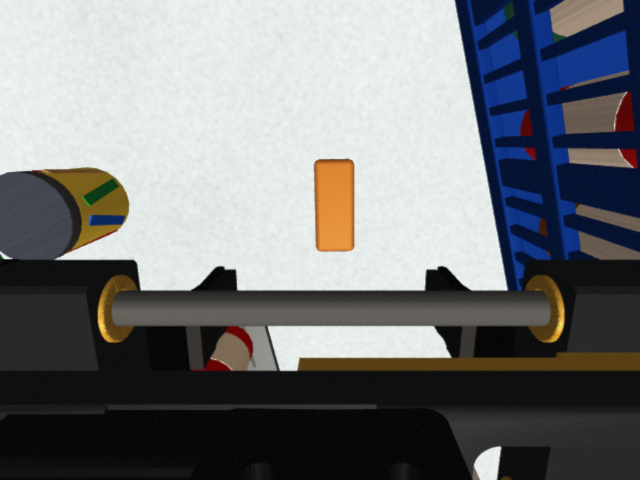

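```bash
python3 - <<'E'
from h import *
c=capture('wrist');t=capture('top');s=read_state();R=np.array(s['tcp_rot']);p=np.array([.481,.407,0])
for z in (0,.1,.2):
  for cc,u,v in ((c,500,220),(c,510,270),(t,100,160),(t,88,250)): print(z,u,(pix(cc,u,v,z)*1000).round(),(R.T@(pix(cc,u,v,z)-p)*1000).round())
E
```

```text
0 500 [553. 581.   0.] [-21. 187.   0.]
0 510 [615. 582.   0.] [-80. 205.   0.]
0 100 [663. 578.   0.] [-128.  215.    0.]
0 88 [433. 578.   0.] [ 94. 151.   0.]
0.1 500 [521. 542. 100.] [  -1.  141. -100.]
0.1 510 [568. 543. 100.] [ -46.  154. -100.]
0.1 100 [629. 539. 100.] [-106.  168. -100.]
0.1 88 [415. 539. 100.] [ 100.  108. -100.]
0.2 500 [489. 503. 200.] [  19.   94. -200.]
0.2 510 [521. 503. 200.] [ -11.  104. -200.]
0.2 100 [596. 499. 200.] [ -85.  121. -200.]
0.2 88 [397. 499. 200.] [ 106.   66. -200.]
```

```bash
python3 - <<'E'
from h import *
t=capture('top');c=capture('scene')
for u,v in ((100,160),(75,355)):
  for z in (0,.05,.1,.15,.2):
    X=pix(t,u,v,z);y=c['camera_matrix']@(c['R']@X+c['t']);print(u,z,(y[:2]/y[2]).round())
cv2.imwrite('pics/sb.png',cv2.resize(cv2.cvtColor(c['color'],cv2.COLOR_RGB2BGR)[20:250,420:640],(660,600*230//200*660//660)[:1]+(690,))[:600])
E
```

```text
100 0 [546. 234.]
100 0.05 [543. 218.]
100 0.1 [539. 202.]
100 0.15 [536. 184.]
100 0.2 [532. 166.]
75 0 [447. 131.]
75 0.05 [445. 119.]
75 0.1 [443. 106.]
75 0.15 [440.  93.]
75 0.2 [438.  79.]
```

View pics/sb.png

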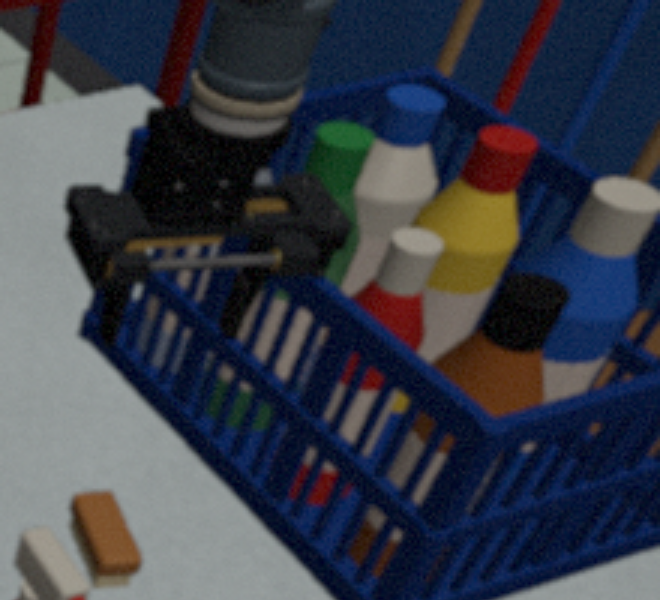

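The basket's near edge is at floor level, y ≈ 0.58, about 170 mm from the brush along the finger line, so the body (95 mm) clears it. I'm descending on the brush.

```bash
python3 -m jog '4 2 25 0 0 0 87;0 0 50 0 0 0 87;0 0 55 0 0 0 87;0 0 45 0 0 0 87;0 0 30 0 0 0 87;0 0 15 0 0 0 87;0 0 8 0 0 0 87;0 0 2 0 0 0 87;0 0 0 0 0 0 30;0 0 0 0 0 0 30;0 0 0 0 0 0 30;0 0 0 0 0 0 30'; python3 -m jog '0 0 0 0 0 0 30;0 0 0 0 0 0 30;0 0 0 0 0 0 30;0 0 0 0 0 0 30'; python3 -c "
from h import *
go(481,407,14,164)"
```

```text
time_s: 46.4
position: [0.4814, 0.407, 0.014]
tcp_rot: [[-0.961, 0.276, 0.0], [0.276, 0.961, 0.0], [-0.0, 0.0, -1.0]]
force: [0.3, 0.3, -0.3]
opening: 0.627
grasp_force: 0.0
time_s: 46.9
position: [0.4814, 0.4071, 0.0138]
tcp_rot: [[-0.961, 0.276, 0.0], [0.276, 0.961, 0.0], [-0.0, 0.0, -1.0]]
force: [0.4, 0.4, 0.2]
opening: 0.459
grasp_force: 30.0
t 46.9 pos [481.4 407.1  13.8] yaw 164.0 j [ 30.  46.  89.   0.  45. -44.] az rad -0.0001 shift now-axes [ 0.4 -0.2 -0.2] shift after turn [ 0.4 -0.2 -0.2]
```

```bash
python3 -m jog '0 0 -20 0 0 0 30;0 0 -45 0 0 0 30;0 0 -55 0 0 0 30;0 0 -55 0 0 0 30;0 0 -55 0 0 0.17 30;0 0 -45 0 0 0.17 30;0 0 -15 0 0 0.17 30;0 0 0 0 0 0.17 30;0 0 0 0 0 0.17 30;0 0 0 0 0 0.17 30;0 0 0 0 0 0.17 30;0 0 0 0 0 0.17 30'; python3 -c "
from h import *
go(607.4,142.5,300,86)"
```

```text
time_s: 48.4
position: [0.4806, 0.4064, 0.3047]
tcp_rot: [[0.074, 0.997, -0.0], [0.997, -0.074, -0.0], [-0.0, 0.0, -1.0]]
force: [-0.3, -0.4, -0.7]
opening: 0.457
grasp_force: 30.0
t 48.4 pos [480.6 406.4 304.7] yaw 85.8 j [30. 26. 75. -0. 79. 34.] az rad -0.0043 shift now-axes [-253.8  146.     4.7] shift after turn [-254.5  144.9    4.7]
```

```bash
python3 -m jog '-25 15 0 0 0 0 30;-40 23 0 0 0 0 30;-48 28 0 0 0 0 30;-48 28 0 0 0 0 30;-45 25 0 0 0 0 30;-32 18 0 0 0 0 30;-16 9 20 0 0 0 30;0 0 40 0 0 0 30;0 0 40 0 0 0 30;0 0 10 0 0 0 30;0 0 0 0 0 0 30;0 0 0 0 0 0 30'; python3 - <<'E'
from h import *
capture('scene')
for n in ['brush','soaptin','tub','sprayer']: print(n,[(np.round(d['at'],4),round(d['conf'],2)) for d in place_of('scene',n)[:1]])
go(607.4,142.5,135,86)
E
```

```text
time_s: 49.9
position: [0.6109, 0.1437, 0.1958]
tcp_rot: [[0.068, 0.998, 0.004], [0.998, -0.068, 0.0], [0.0, 0.004, -1.0]]
force: [0.1, 0.9, -0.4]
opening: 0.457
grasp_force: 30.0
brush [(array([0.6076, 0.145 , 0.1822]), 0.75)]
soaptin [(array([ 0.5878, -0.1456,  0.0056]), 0.73)]
tub [(array([0.6085, 0.1399, 0.0046]), 0.66)]
sprayer [(array([0.6147, 0.2407, 0.0054]), 0.65)]
t 50.15 pos [610.  143.6 194.7] yaw 86.1 j [ 3. 32. 83.  0. 65.  7.] az rad 0.0014 shift now-axes [-1.3 -2.6 59.7] shift after turn [-1.3 -2.5 59.7]
```

```bash
python3 -m jog '-1 -2 20 0 0 0 30;0 0 20 0 0 0 30;0 0 10 0 0 0 30;0 0 5 0 0 0 30;0 0 2 0 0 0 30;0 0 1 0 0 0 30;0 0 1 0 0 0 30;0 0 0 0 0 0 30;0 0 0 0 0 0 30'; python3 -c "
from h import *
go(607.4,142.5,134,86)"
```

```text
time_s: 51.28
position: [0.6076, 0.1427, 0.1348]
tcp_rot: [[0.068, 0.998, 0.0], [0.998, -0.068, 0.0], [0.0, 0.0, -1.0]]
force: [-0.2, 1.2, -1.3]
opening: 0.46
grasp_force: 30.0
t 51.27 pos [607.6 142.7 134.8] yaw 86.1 j [ 3. 36. 87. -0. 57.  7.] az rad 0.0013 shift now-axes [-0.2 -0.2  0.8] shift after turn [-0.2 -0.2  0.8]
```

```bash
python3 -m jog '0 0 1 0 0 0 30;0 0 0 0 0 0 30;0 0 0 0 0 0 87;0 0 0 0 0 0 87;0 0 0 0 0 0 87;0 0 0 0 0 0 87;0 0 -15 0 0 0 87;0 0 -40 0 0 0 87;0 0 -50 0 0 0 87;0 0 -50 0 0 0 87;0 -40 0 0 0 0 87;0 -50 0 0 0 0 87'; python3 -m jog '-50 -40 0 0 0 0 87;-55 -20 0 0 0 0 87;-55 0 0 0 0 0 87;-55 0 0 0 0 0 87;-55 0 0 0 0 0 87;-40 0 0 0 0 0 87;0 0 0 0 0 0 87'; python3 - <<'E'
from h import *
save('scene','s12');save('top','t12')
for n in ['tray','cup','sprayer','softener','tub','soaptin','brush','greenbottle','pegjar']:
  print(n,*[(cam,np.round(d['at'],4),round(d['conf'],2)) for cam in ['scene','top'] for d in place_of(cam,n)[:1]])
E
```

```text
time_s: 52.78
position: [0.518, 0.1488, 0.2906]
tcp_rot: [[0.069, 0.998, 0.004], [0.998, -0.069, 0.0], [0.001, 0.004, -1.0]]
force: [0.5, 0.2, -0.1]
opening: 0.996
grasp_force: 0.0
time_s: 53.65
position: [0.438, -0.158, 0.2897]
tcp_rot: [[0.073, 0.997, 0.002], [0.997, -0.073, -0.002], [-0.002, 0.002, -1.0]]
force: [0.2, 0.9, 0.5]
opening: 0.999
grasp_force: 0.0
tray ('scene', array([0.6042, 0.0437, 0.0008]), 0.95) ('top', array([ 0.6   ,  0.0454, -0.0003]), 0.9)
cup ('scene', array([0.603 , 0.0482, 0.0016]), 0.82) ('top', array([0.6033, 0.0494, 0.0051]), 0.67)
sprayer ('scene', array([0.6121, 0.24  , 0.0046]), 0.84) ('top', array([0.6128, 0.2399, 0.0045]), 0.76)
softener ('scene', array([ 0.5868, -0.1465,  0.0071]), 0.76) ('top', array([ 0.5824, -0.1459,  0.0035]), 0.72)
tub ('scene', array([0.6089, 0.1406, 0.0054]), 0.71) ('top', array([0.6068, 0.1455, 0.0054]), 0.81)
soaptin ('scene', array([0.6075, 0.1414, 0.0956]), 0.82) ('top', array([0.6054, 0.1417, 0.0908]), 0.75)
brush ('scene', array([0.6058, 0.1443, 0.1199]), 0.62) ('top', array([0.6062, 0.1439, 0.1206]), 0.96)
greenbottle ('scene', array([ 0.4399, -0.0045, -0.0033]), 0.76) ('top', array([ 0.4449, -0.0055, -0.0014]), 0.63)
pegjar ('scene', array([0.411 , 0.1596, 0.0003]), 0.6) ('top', array([ 0.4111,  0.1541, -0.0051]), 0.65)
```

View pics/s12.png

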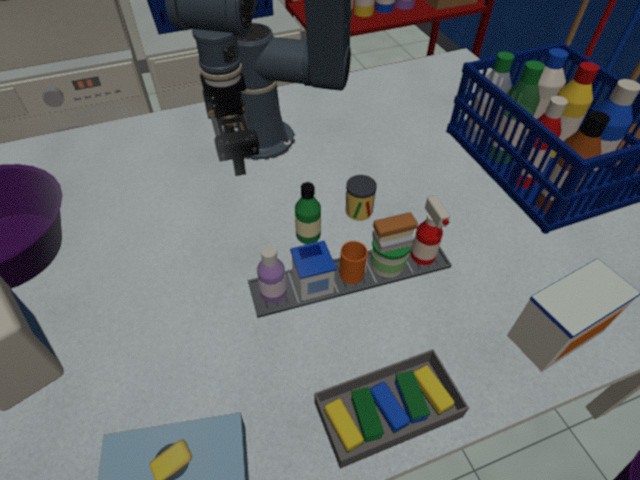

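In this view the softener (272,277), cup (353,262) and sprayer (428,240) stand in their bays. The tin and brush are stacked on the tub at (393,235). The bystanders haven't moved, and the robot touches nothing.

```bash
python3 -c "
from rig import *
print(hand_in())"
```

```text
the job is handed in; nothing more can be done
None
```

I handed the job in at about 54 s; the verdict wasn't shown. By the last camera check, the cup, sprayer and softener stand in their bays, the tin and brush are stacked centred on the tub's lid, and the green bottle and peg jar haven't moved.

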